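# Set the landscape on the table easel

### The job

Take the small landscape painting (blue sky over a green field) out of the panel rack and stand it on the table easel, right way up with the painted side to the front: its foot on the ledge behind the lip, centred on the mast, its back flat against the mast. Then slide the easel's top clamp down until it sits on the painting's upper edge. Leave the other two paintings standing in the rack, and do not let the painting or the brush jar fall over.

Things in the scene. Friction and masses are not known exactly. Their poses are not given: they have to be found in the camera images.
- landscape: The painting to move: a stiff wooden panel 200 wide (y), 150 tall (z), 18 thick (x), about 0.18 kg, bare pale wood edges and back. Origin: centre of its underside. Its painted face looks to its own -x: blue sky on top, green field with a dark tree below. z points up the picture.
- stilllife: A second painting in the rack, to be left there: 180 wide (y), 160 tall (z), 18 thick (x); yellow pear and red apple on grey and brown. Same axes and origin as the landscape.
- abstract: A third painting in the rack, to be left there: 180 wide (y), 135 tall (z), 18 thick (x); cream with red, black and ochre patches. Same axes and origin.
- rack: Wooden panel rack, fixed. Origin: centre of its underside. Two rails along x, 18 high, at y = -60 and 60; the paintings stand on them in three slots at x = -65, 0, 65, facing the rack's -x, centred on y = 0; which is where varies. A slot is 26 wide, between dowels 10 thick at y = -60 and 60, tops 82 above the bench. 47 free between neighbouring paintings.
- easel: Wooden table easel, held fast to the bench. Origin: centre of its underside; front looks to its own -x, z up. The mast (30 wide in y, 18 thick) leans back 15 degrees from upright, towards +x; it ends 245 above the ledge, along the mast. Only the mast stands behind a painting on the ledge: left and right of it is open air.
- ledge (a point): Corner where the top of the ledge meets the middle of the mast's front face, at (-35, 0, 70) of the easel; axes as the easel's. The ledge is square to the mast (so it slopes down 15 degrees to the rear), 260 wide in y, reaches 36 forward of the mast and ends in a lip 6 thick and 6 high: a flat 30 deep lies between lip and mast.
- clamp (a joint): Height of the top clamp, m: 0 to 0.120, growing upward along the leaning mast. Its underside is 0.100 + this value above the ledge, along the mast: 0.050 when it sits on the landscape. Starts at 0.090 to 0.115 and stays where it is left (about 3 N to slide). The painting cannot come in from straight above, only from the front, under the clamp.
- clamp_top (a point): Middle of the top of the clamp block, 17 forward of the mast's front face: push down here. Moves with the clamp; axes as the easel's. The wooden block is 40 wide (y), 24 high, reaches 34 forward of the mast, and has a lip 6 thick hanging 9 below its underside at its front, leaving a recess 28 deep for the painting's upper edge. The black knob behind it is slack and needs no turning.
- jar: Glass jar of paint brushes, 76 across, jar 100 tall, brushes to about 205. Origin: centre of its underside.
- landscape_top (a point): Middle of the landscape's upper edge: 150 above its origin, half way through its thickness. Axes as the landscape's.
- landscape_face (a point): Middle of the landscape's painted face: 75 above its origin, 9 to its -x. Axes as the landscape's.

How it is judged:
By the outcome, as a careful person would: the job done as asked, in the order asked, and still so for the second after the job is handed in, with the robot touching nothing.
It also fails if it takes over 64 s, if anything falls off the work surface, if the arm or the gripper's body presses on something with over 40 N, if the wrist force passes 120 N, or if a joint passes its speed limit or range.

### The arm

A 6-joint arm with a two-finger parallel gripper is mounted at the origin on the work surface. World frame = base frame: x ahead of the robot, y to its left, z up, the work surface at z = 0. Lengths are in m, angles in rad, forces in N, time in s.
With the tool pointing down it reaches from about 0.35 to 0.975 m from the base axis. Payload 4.9 kg.
Tool frame: the origin (TCP) lies on the front face of the gripper's body, between the roots of the fingers; the fingertips stand ctrl.tip_extent ahead of it and the grasp point (between the pads) lies 54 mm ahead of it (ctrl.tip_extent is the distance from the TCP to the fingertips, in m); z points along the fingers, y is the line along which they close (so a half turn about z gives the same grasp; the last joint's range is limited). The gripper opens to 85 mm and grips with 20 to 120 N. Pads are 22 mm wide; open, the fingers measure 114 mm over their backs; the gripper's body (76 mm by 85 mm) begins 54 mm behind the grasp point. The pads swing forward as they close: fully open they stand 13 mm farther back than shut.
Start: joints at [1.228, 0.053, 1.613, -0, 1.476, -0.119], TCP at [0.139, 0.609, 0.304] pointing down, gripper open.
Joint ranges: [-3.01, 3.01], [-1.01, 2.22], [0.06, 2.58], [-1.02, 4.17], [0.09, 2.62], [-3.14, 3.14]. Speed limits (rad/s): [2.57, 2.57, 3.14, 3.14, 3.14, 3.14].

### API

Orientations are given as a rotation vector (axis times angle).
In Python, from station import ctrl gives the robot as it stands.
- The arm moves only by the tool apply_moves, never from a script. Its argument "rows" is one flat list of numbers, 6 for each row, row after row: the shift along the tool's x, y, z normalised to -1 to 1, where 1 is 0.6 m, then the turn, a rotation vector about the tool's x, y, z normalised to -1 to 1, where 1 is 90 degrees. A call has 1 to 20 rows; each row is the pose to reach, as a shift and turn from the pose commanded when the call began, along the tool's axes at that moment; what a row does not reach only later rows make up. A row lasts 1/10 s, in which the tool goes at most 50 mm and 8.59 degrees, less where a joint would pass 70% of its speed; a pose out of reach is approached as far as the arm can. A call with a number of a shift or a turn outside -1 to 1 is refused whole. A call with a gripper value outside its range is refused whole. "grip" is the opening, from 0 (shut) to 1 (fully open), set as the call begins (left out, the last holds). The fingers move at their own pace and stop on an object; "grip_force" is the grip in N (left out, the last holds). Time passes only in rows, so rows that repeat a pose let the fingers close. It gives the time, the measured TCP pose, the force, the opening and the grip force at its end, in the units of the state.
- ctrl.get_obs(): the state, without advancing time (a new reading comes with each control period).
- ctrl.get_image(name): name is "side" or "top" or "wrist"; returns (picture, depth): 420x560x3 uint8, blue, green, red; 420x560 float32, m along the optical axis (not along the pixel's ray), 0 where there is no reading.
- ctrl.camera_model(name): a dict with "mtx" (3x3 intrinsics, pixels), "R" (3x3) and "t" (3): a world point X has camera coordinates R X + t; the wrist camera has in their place "tool_from_camera" (4x4, takes a point from camera to tool coordinates, whose origin is the TCP and whose axes are the flange's). Camera axes: x right, y down, z forward; pixel columns grow to the right and rows downward; lengths in m; the calibration is good to about 2 mm. The wrist camera is an equidistant fisheye: a pixel r from the principal point sees the ray r / f radians off the axis. A picture is of the moment at which its call begins: read the wrist's pose just before it. camera_model takes no time and is no camera call.
- ctrl.finish_job(): hands the job in; it is judged then, once.
The state is a dict: "t": time; "q": joint angles; "dq": joint speeds; "effort": joint torques, N m; "tool_pos": TCP position; "tool_rot": TCP orientation; "contact_force": force on the tool from outside, world axes, zero at the start; "wrist_torque": the same for the moment, N m; "opening": finger opening in m; "grip_force": force on a finger pad.
Only numpy, scipy, OpenCV 4.12 (cv2) and the standard library are available. Lean on these libraries where they do the work, as an engineer would, in place of code of your own. Each camera call takes 0.05 s, during which the arm holds its last target. There are 200 camera calls.

## Working session

There is one attempt and no reset: what is moved stays moved. The work goes in short steps, Python scripts to look and compute and a tool call to move; the robot and the scene stay as the last step left them, time stands still between calls to the robot, and variables do not carry over. Pictures are saved under pics/ and viewed, at most 10 in all, crops included, and the job is handed in when it is done.

Besides the shell and the picture viewer there is one more tool, called after "Call:" as a command line: name --argument value ..., lists and objects as JSON in quotes. apply_moves: Moves the arm, as the interface text tells. Its arguments: {"type":"object","properties":{"rows":{"type":"array","items":{"type":"number"}},"grip":{"type":"number"},"grip_force":{"type":"number"}},"required":["rows"]}

```bash
ls; mkdir -p pics; python3 - <<'E'
from station import ctrl
import cv2,numpy as np
o=ctrl.get_obs();print(o, ctrl.tip_extent)
for n in ("side","top"):
    im,d=ctrl.get_image(n);cv2.imwrite(f"pics/{n}0.png",im);np.savez(f"{n}0.npz",im=im,d=d)
    m=ctrl.camera_model(n);print(n,m)
E
```

```text
pics
{'t': 0.0, 'q': array([ 1.22798486e+00,  5.33102039e-02,  1.61427775e+00, -5.83829193e-06,
        1.47601076e+00, -1.18993215e-01]), 'dq': array([ 3.03891114e-04, -2.30211692e-04, -1.68047429e-03, -6.43824554e-04,
       -2.90213602e-03, -4.83507715e-05]), 'effort': array([-3.46499975e-03, -3.93684018e+01, -3.70174885e+01, -2.84876332e-04,
        7.03864556e-03,  6.61520076e-06]), 'tool_pos': array([0.13855751, 0.60896165, 0.30270151]), 'tool_rot': array([-3.50787849e-01, -3.12148907e+00,  3.06912869e-03]), 'contact_force': array([0.2629018 , 0.35276467, 0.24635089]), 'wrist_torque': array([-0.06194986,  0.02138338,  0.02747596]), 'grip_force': 0.0, 'opening': 0.08527433294838872} 0.0726
side {'mtx': array([[475.43902777,   0.        , 277.37580518],
       [  0.        , 475.43902777, 214.63047665],
       [  0.        ,   0.        ,   1.        ]]), 'R': array([[ 0.99843504, -0.05448975,  0.01258338],
       [-0.03241372, -0.74721764, -0.66378848],
       [ 0.04557219,  0.6623418 , -0.74781449]]), 't': array([-0.61319109,  0.10559874,  1.23350571])}
top {'mtx': array([[444.77885242,   0.        , 283.80160005],
       [  0.        , 444.77885242, 207.37791288],
       [  0.        ,   0.        ,   1.        ]]), 'R': array([[ 0.01047329, -0.99990252, -0.00923319],
       [-0.99757535, -0.00981269, -0.06889942],
       [ 0.0688021 ,  0.0099324 , -0.99758088]]), 't': array([-0.01636959,  0.62722922,  1.1894061 ])}
```

View pics/side0.png

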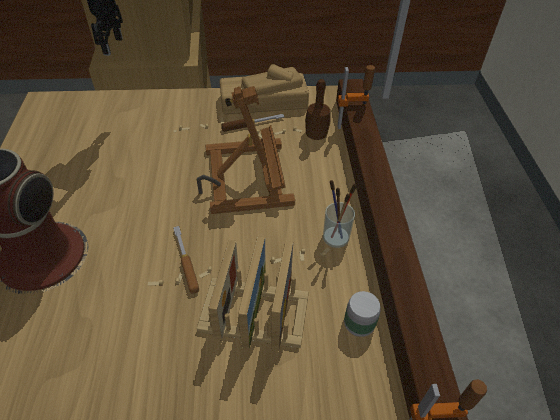

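View pics/top0.png

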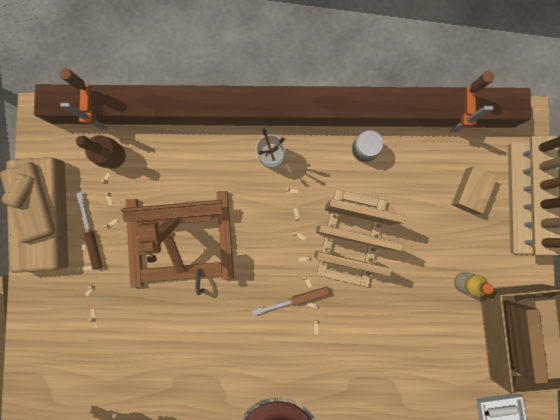

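The side view shows the easel at about (255,150) and the rack at (260,300). The top view shows the easel at (180,240) and the rack at (362,240). I'll enlarge both.

```bash
cat > h.py <<'E'
import numpy as np,cv2
from scipy.spatial.transform import Rotation as Ro
from station import ctrl
def cloud(n,d):
    m=ctrl.camera_model(n);K=m["mtx"];v,u=np.mgrid[:420,:560]
    P=np.stack([(u-K[0,2])/K[0,0]*d,(v-K[1,2])/K[1,1]*d,d],-1)
    return (P-m["t"])@m["R"]
def pix(n,X):
    m=ctrl.camera_model(n);c=m["mtx"]@(m["R"]@np.array(X)+m["t"]);return c[:2]/c[2]
E
python3 - <<'E'
from h import *
s=np.load("side0.npz");t=np.load("top0.npz")
a=cv2.resize(s["im"][70:360,180:390],None,fx=2,fy=2,interpolation=cv2.INTER_CUBIC)
b=cv2.resize(t["im"][180:300,115:265],None,fx=2.5,fy=2.5,interpolation=cv2.INTER_CUBIC)
c=cv2.resize(t["im"][180:300,305:415],None,fx=2.5,fy=2.5,interpolation=cv2.INTER_CUBIC)
w=np.zeros((600,800,3),np.uint8);w[:580,:420]=a;w[:300,420:795]=b;w[300:600,420:695]=c
cv2.imwrite("pics/z.png",w)
for n,D in(("side",s),("top",t)):
    m=ctrl.camera_model(n);print(n,-m["R"].T@m["t"])
P=cloud("top",t["d"])
# high points in rack region
for nm,(r0,r1,c0,c1),zlo in(("rack",(180,300,305,415),.11),("easel",(180,300,115,265),.03)):
    Q=P[r0:r1,c0:c1].reshape(-1,3);Q=Q[(t["d"][r0:r1,c0:c1].ravel()>0)];Q=Q[Q[:,2]>zlo]
    print(nm,len(Q),Q.min(0),Q.max(0))
mask=np.zeros((420,560),np.uint8);mask[180:300,305:415]=(P[180:300,305:415,2]>.125)
k,l,st,ce=cv2.connectedComponentsWithStats(mask)
for i in range(1,k):
    if st[i,4]<20: continue
    Q=P[l==i];z=np.percentile(Q[:,2],90);Q=Q[Q[:,2]>z-.012];c=np.median(Q,0)
    r=cv2.minAreaRect((Q[:,:2]*1000).astype(np.float32))
    print(i,len(Q),"z",z,"rect",r)
E
```

```text
side [ 0.55944076 -0.77150979  1.00024469]
top [ 0.54404622 -0.02202685  1.22959337]
rack 2102 [ 0.45800976 -0.29577372  0.11026537] [ 0.63791355 -0.09069323  0.18463139]
easel 3252 [0.39595994 0.15255696 0.03014362] [0.64162792 0.41286091 0.30970507]
7 616 z 0.1804601241160251 rect ((603.0176391601562, -154.16920471191406), (77.37068176269531, 278.87396240234375), 8.54373836517334)
13 659 z 0.17092144065551423 rect ((550.750244140625, -158.21621704101562), (269.7611389160156, 39.9858283996582), 84.3867416381836)
24 581 z 0.15565062353594308 rect ((494.7735290527344, -142.23834228515625), (258.27288818359375, 28.451709747314453), 73.99854278564453)
```

View pics/z.png

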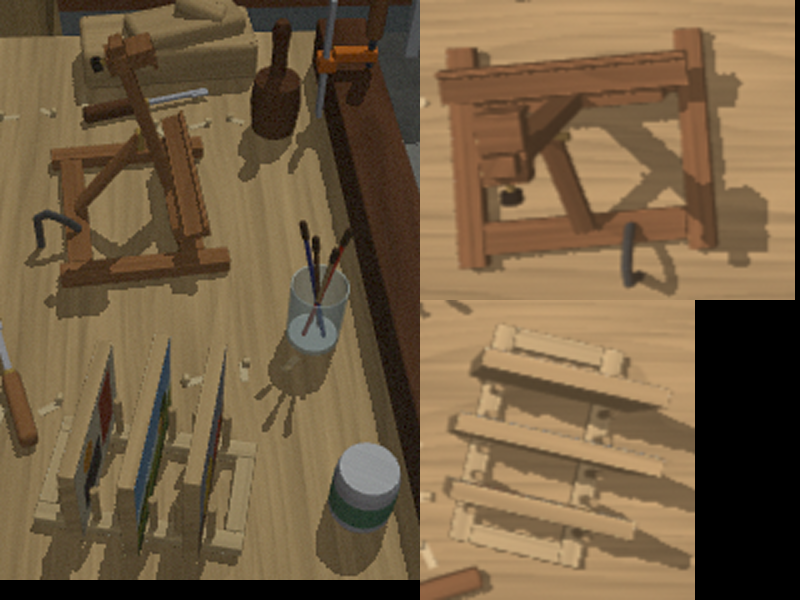

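The landscape (blue and green) stands in the middle slot. Its face looks towards world +x, as does the easel's front. Next I'll fit both poses.

```bash
cat > fit.py <<'E'
from h import *
from scipy.optimize import least_squares
s=np.load("side0.npz");t=np.load("top0.npz")
Ps,Pt=cloud("side",s["d"]),cloud("top",t["d"])
A=np.concatenate([Ps[s["d"]>0],Pt[t["d"]>0]])
c15,s15=np.cos(np.radians(15)),np.sin(np.radians(15))
def box(p,lo,hi):
    c=(np.array(lo)+hi)/2;h=(np.array(hi)-lo)/2;q=np.abs(p-c)-h
    return np.linalg.norm(np.maximum(q,0),axis=1)+np.minimum(q.max(1),0)
def toled(P,v):  # world -> (forward,y,up-mast) in ledge axes ; v = origin x,y,yaw
    c,s=np.cos(v[2]),np.sin(v[2]);d=P[:,:2]-v[:2]
    x=c*d[:,0]+s*d[:,1]+.035;y=-s*d[:,0]+c*d[:,1];z=P[:,2]-.07
    return np.stack([-c15*x+s15*z,y,s15*x+c15*z],1)
def res(v,P):
    q=toled(P,v);k=.1+v[3]
    return np.min([box(q,[0,-.13,-.012],[.036,.13,0]),box(q,[.03,-.13,-.012],[.036,.13,.006]),
      box(q,[-.018,-.015,-.03],[0,.015,.245]),box(q,[0,-.02,k],[.034,.02,k+.024])],0)
if __name__=="__main__":
    P=A[(A[:,0]>.38)&(A[:,0]<.68)&(A[:,1]>.12)&(A[:,1]<.45)&(A[:,2]>.062)&(A[:,2]<.34)]
    best=None
    for x in(.5,.53,.56):
        for yw in(0,.1):
            r=least_squares(res,[x,.28,np.pi+yw,.1],args=(P,),loss="cauchy",f_scale=.003)
            if best is None or r.cost<best.cost:best=r
    e=np.abs(res(best.x,P));print("easel x y yaw clamp",best.x,np.degrees(best.x[2])-180,len(P),(e<.004).mean())
    # paintings
    for x0,z0,w in((.603,.178,.18),(.551,.168,.2),(.495,.153,.18)):
        Q=Pt[180:300,305:415].reshape(-1,3);Q=Q[(abs(Q[:,2]-z0)<.006)&(abs(Q[:,0]-x0+.02*0)<.04)]
        # rectangle fit via band selection about a line
        a=np.radians(80);
        def rr(v):
            c,s=np.cos(v[2]),np.sin(v[2]);d=Q[:,:2]-v[:2];l=np.abs(np.stack([c*d[:,0]+s*d[:,1],-s*d[:,0]+c*d[:,1]],1))-[.009,w/2]
            return np.linalg.norm(np.maximum(l,0),axis=1)+np.maximum(l.max(1),-.0)*0
        r=least_squares(lambda v:rr(v),[x0,-.19,-.17],loss="cauchy",f_scale=.002)
        g=Q[rr(r.x)<.003];u=g[:,:2]-r.x[:2];c,s_=np.cos(r.x[2]),np.sin(r.x[2]);L=np.stack([c*u[:,0]+s_*u[:,1],-s_*u[:,0]+c*u[:,1]],1)
        print("painting",r.x,np.degrees(r.x[2]),len(Q),len(g),"lo",np.percentile(L,1,0),"hi",np.percentile(L,99,0),"z",np.median(g[:,2]))
    J=A[(A[:,0]>.63)&(A[:,0]<.82)&(A[:,1]>-.06)&(A[:,1]<.09)&(A[:,2]>.03)]
    print("jar",J.min(0),J.max(0),np.median(J,0))
E
python3 fit.py
```

```text
easel x y yaw clamp [0.55821733 0.27692024 3.23880583 0.10688636] 5.569904881814409 4801 0.7960841491355968
painting [ 0.61116357 -0.20722508 -0.21783999] -12.481311786257319 600 598 lo [-0.00905825 -0.08831721] hi [0.00915188 0.08721412] z 0.1782671187175
painting [ 0.54757902 -0.19416955 -0.21710467] -12.439181566257732 654 648 lo [-0.00903871 -0.09736616] hi [0.00896953 0.09798195] z 0.1683506823554135
painting [ 0.48428874 -0.18006291 -0.21545869] -12.344873556174376 583 574 lo [-0.00907742 -0.08750061] hi [0.00896058 0.08792312] z 0.15318817029039747
jar [ 0.73549773 -0.01483045  0.03003362] [0.8112734  0.06495035 0.21163698] [0.77125199 0.02082712 0.08709526]
```

```bash
cat >> h.py <<'E'
def rel(*targets):
    o=ctrl.get_obs();R0=Ro.from_rotvec(o["tool_rot"]);p0=o["tool_pos"]
    for p,R in targets:
        print(np.round(np.r_[R0.inv().apply(np.array(p)-p0)/.6,(R0.inv()*R).as_rotvec()/(np.pi/2)],4).tolist())
def frame(yax,zax):
    y=np.array(yax)/np.linalg.norm(yax);z=np.array(zax)/np.linalg.norm(zax);return Ro.from_matrix(np.stack([np.cross(y,z),y,z],1))
E
cat > g.py <<'E'
from h import *
a=np.radians(-12.44);n=np.array([np.cos(a),np.sin(a),0]);py=np.array([np.sin(a),-np.cos(a),0])
top=np.array([.5476,-.1942,.168]);RG=frame(n,[0,0,-1]);G=top+.074*py+[0,0,-.022+.054]
E
python3 - <<'E'
from g import *
print(G);R0=Ro.from_rotvec(ctrl.get_obs()["tool_rot"]);print(R0.as_matrix())
rel(([.36,.22,.38],Ro.from_euler('z',-45,degrees=True)*R0),(G+[0,0,.10],RG))
E
```

```text
[ 0.53165913 -0.26646264  0.2       ]
[[-9.75049817e-01  2.21985247e-01 -6.36308706e-04]
 [ 2.21986041e-01  9.75048248e-01 -1.76376899e-03]
 [ 2.28900995e-04 -1.86101428e-03 -9.99998242e-01]]
[-0.5037, -0.5505, -0.1278, -0.0001, 0.0009, 0.5]
[-0.9627, -1.2773, 0.0068, -0.001, 0.0008, 0.9957]
```

Call:
apply_moves --rows '[-0.504,-0.55,-0.128,0,0.001,0.5,-0.504,-0.55,-0.128,0,0.001,0.5,-0.504,-0.55,-0.128,0,0.001,0.5,-0.504,-0.55,-0.128,0,0.001,0.5,-0.504,-0.55,-0.128,0,0.001,0.5,-0.504,-0.55,-0.128,0,0.001,0.5,-0.504,-0.55,-0.128,0,0.001,0.5,-0.504,-0.55,-0.128,0,0.001,0.5,-0.504,-0.55,-0.128,0,0.001,0.5,-0.504,-0.55,-0.128,0,0.001,0.5,-0.504,-0.55,-0.128,0,0.001,0.5,-0.504,-0.55,-0.128,0,0.001,0.5]' --grip 0.5

```text
t: 1.3
tool_pos: [0.3598, 0.2212, 0.38]
tool_rot: [-1.516, -2.748, 0.001]
contact_force: [-0.6, 0.3, -0.1]
opening: 0.0425
grip_force: 0.0
```

```bash
python3 -c "
from g import *
o=ctrl.get_obs();print(o['tool_pos'],o['opening'],o['t']);rel((G+[0,0,.10],RG))"
```

```text
[0.35980856 0.22117244 0.38003539] 0.042495102390599566 1.3
[-0.8405, -0.191, 0.1318, -0.0015, -0.0009, 0.4963]
```

Call:
apply_moves --rows '[-0.84,-0.191,0.132,-0.001,-0.001,0.496,-0.84,-0.191,0.132,-0.001,-0.001,0.496,-0.84,-0.191,0.132,-0.001,-0.001,0.496,-0.84,-0.191,0.132,-0.001,-0.001,0.496,-0.84,-0.191,0.132,-0.001,-0.001,0.496,-0.84,-0.191,0.132,-0.001,-0.001,0.496,-0.84,-0.191,0.132,-0.001,-0.001,0.496,-0.84,-0.191,0.132,-0.001,-0.001,0.496,-0.84,-0.191,0.132,-0.001,-0.001,0.496,-0.84,-0.191,0.132,-0.001,-0.001,0.496,-0.84,-0.191,0.132,-0.001,-0.001,0.496,-0.84,-0.191,0.132,-0.001,-0.001,0.496,-0.84,-0.191,0.132,-0.001,-0.001,0.496,-0.84,-0.191,0.132,-0.001,-0.001,0.496]'

```text
t: 2.7
tool_pos: [0.5321, -0.2649, 0.3008]
tool_rot: [2.447, 1.971, 0.001]
contact_force: [-0.1, 0.7, 0.3]
opening: 0.0429
grip_force: 0.0
```

```bash
python3 -c "
from g import *
rel((G,RG))
im,d=ctrl.get_image('wrist');cv2.imwrite('pics/w1.png',im);print(ctrl.camera_model('wrist'))"
```

```text
[-0.0028, -0.0001, 0.1679, 0.0001, -0.0002, 0.0016]
{'mtx': array([[325.1922621 ,   0.        , 276.73084619],
       [  0.        , 325.1922621 , 208.50328906],
       [  0.        ,   0.        ,   1.        ]]), 'tool_from_camera': array([[-7.22936124e-04, -9.53361030e-01, -3.01831450e-01,
         7.77143226e-02],
       [ 9.99999738e-01, -6.74707058e-04, -2.64043122e-04,
         5.46696153e-04],
       [ 4.80806128e-05, -3.01831561e-01,  9.53361267e-01,
        -6.96279696e-02],
       [ 0.00000000e+00,  0.00000000e+00,  0.00000000e+00,
         1.00000000e+00]])}
```

View pics/w1.png

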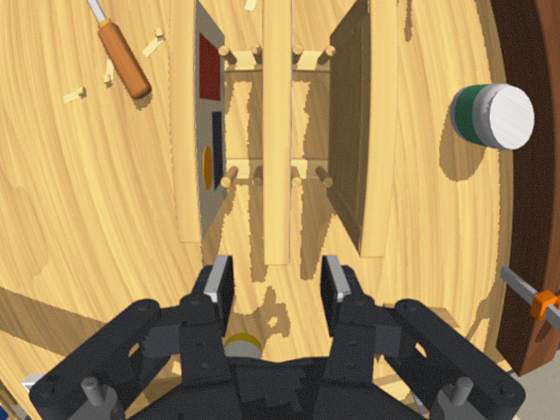

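The wrist view shows the middle panel at column 277, between the fingers at 232 and 325, so it is centred. The wrist camera sits on the +x tool side and could meet the mast on placing. I'll therefore tilt the tool 25° about its closing axis, away from the mast.

```bash
cat > g.py <<'E'
from h import *
TH=np.radians(25);OFF,DEP=.070,.022
def tool(top,nf,py,up):   # painting top middle, face normal, its y axis, its up
    nf,py,up=map(np.array,(nf,py,up));z=-np.cos(TH)*up-np.sin(TH)*py
    return top+OFF*py-DEP*up-.054*z,frame(nf,z)
a=np.radians(-12.44);n=np.array([np.cos(a),np.sin(a),0]);py=np.array([np.sin(a),-np.cos(a),0])
top=np.array([.5476,-.1942,.168]);G,RG=tool(top,n,py,[0,0,1.])
E
python3 -c "
from g import *
print(G);rel((G+[0,0,.08],RG),(G,RG))"
```

```text
[ 0.52760468 -0.28484214  0.19494062]
[-0.0338, -0.0001, 0.0436, 0.0002, 0.2778, 0.0015]
[-0.0338, -0.0002, 0.1769, 0.0002, 0.2778, 0.0015]
```

Call:
apply_moves --rows '[-0.034,0,0.044,0,0.278,0.0015,-0.034,0,0.044,0,0.278,0.0015,-0.034,0,0.044,0,0.278,0.0015,-0.034,0,0.044,0,0.278,0.0015,-0.034,0,0.044,0,0.278,0.0015,-0.034,0,0.07,0,0.278,0.0015,-0.034,0,0.1,0,0.278,0.0015,-0.034,0,0.13,0,0.278,0.0015,-0.034,0,0.155,0,0.278,0.0015,-0.034,0,0.177,0,0.278,0.0015,-0.034,0,0.177,0,0.278,0.0015,-0.034,0,0.177,0,0.278,0.0015]'

```text
t: 3.95
tool_pos: [0.5273, -0.287, 0.1943]
tool_rot: [-2.207, -1.768, -0.489]
contact_force: [0.1, -0.3, 0.5]
opening: 0.0426
grip_force: 0.0
```

Call:
apply_moves --rows '[0,0,0,0,0,0,0,0,0,0,0,0,0,0,0,0,0,0,0,0,0,0,0,0,0,0,0,0,0,0,0,0,0,0,0,0]' --grip 0.1 --grip_force 80

```text
t: 4.55
tool_pos: [0.5276, -0.2876, 0.1959]
tool_rot: [-2.208, -1.77, -0.49]
contact_force: [-0.8, -2.6, 6.6]
opening: 0.0172
grip_force: 78.6
```

```bash
cat >> g.py <<'E'
import json,os
def pose(top,nf,up):
    x=-np.array(nf);z=np.array(up);return np.array(top),Ro.from_matrix(np.stack([x,np.cross(z,x),z],1))
def after(top,nf,up):   # tool pose with painting at given place
    t,R=pose(top,nf,up);g=json.load(open("grasp.json"));return t+R.apply(g["p"]),R*Ro.from_rotvec(g["r"])
E0=np.array([.5582,.2769,np.pi+np.radians(5.57)])
u=np.array([np.cos(E0[2]-np.pi),np.sin(E0[2]-np.pi),0]);c15,s15=np.cos(np.radians(15)),np.sin(np.radians(15))
f=c15*u+[0,0,s15];m=-s15*u+[0,0,c15];L=np.r_[E0[:2],0]+.035*u+[0,0,.07]
def place(fwd,up,lat=0,h=0): return after(L+(.15+up)*m+(.009+fwd)*f+[0,0,h]+lat*np.cross(m,-f),f,m)
E
python3 - <<'E'
from g import *
o=ctrl.get_obs();t,R=pose(top,n,[0,0,1.]);p=R.inv().apply(o["tool_pos"]-t);p[0]=0
json.dump(dict(p=p.tolist(),r=(R.inv()*Ro.from_rotvec(o["tool_rot"])).as_rotvec().tolist()),open("grasp.json","w"));print(p)
rel((o["tool_pos"]+[0,0,.26],Ro.from_rotvec(o["tool_rot"])))
print(L,place(0,0)[0],place(.12,.02,0,.12)[0])
E
```

```text
[0.         0.09548014 0.0279426 ]
[0.1828, 0.0007, -0.3929, 0.0, 0.0, 0.0]
[0.59303474 0.28029716 0.07      ] [0.56511702 0.18164146 0.24420872] [0.67532889 0.19238957 0.41458553]
```

Call:
apply_moves --rows '[0.012,0,-0.026,0,0,0,0.025,0,-0.053,0,0,0,0.04,0,-0.086,0,0,0,0.055,0,-0.118,0,0,0,0.07,0,-0.15,0,0,0,0.09,0,-0.193,0,0,0,0.11,0,-0.236,0,0,0,0.13,0,-0.279,0,0,0,0.15,0,-0.322,0,0,0,0.17,0,-0.365,0,0,0,0.183,0,-0.393,0,0,0,0.183,0,-0.393,0,0,0]'

```text
t: 5.75
tool_pos: [0.5275, -0.2872, 0.4593]
tool_rot: [-2.211, -1.774, -0.492]
contact_force: [0.5, -0.7, -1.7]
opening: 0.0167
grip_force: 78.2
```

```bash
python3 - <<'E'
from g import *
im,d=ctrl.get_image("side");cv2.imwrite("pics/s2.png",im);np.savez("side2.npz",im=im,d=d)
print(ctrl.get_obs()["q"])
rel(place(.14,.02,0,.14))
E
```

```text
[-0.75044226  0.01901733  1.42875445  0.39485638  1.89714538 -0.44179294]
[0.7535, 0.097, 0.3808, -0.0654, 0.0277, -0.2496]
```

View pics/s2.png

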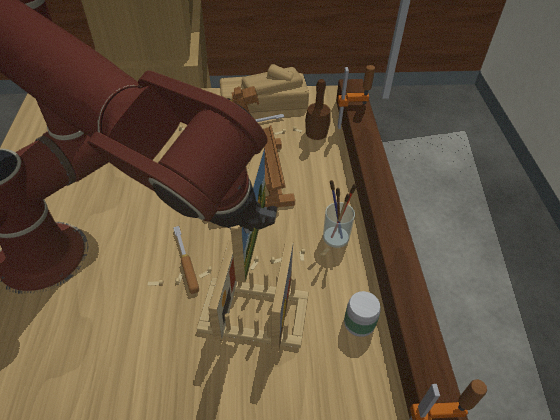

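The painting is lifted and level at about (255,210), and the other two are still standing in the rack. Now I'll carry it round to the front of the easel.

Call:
apply_moves --rows '[0.02,0.003,0.01,-0.002,0.001,-0.007,0.06,0.008,0.03,-0.005,0.002,-0.02,0.106,0.014,0.053,-0.009,0.004,-0.035,0.151,0.019,0.076,-0.013,0.006,-0.05,0.196,0.025,0.099,-0.017,0.007,-0.065,0.241,0.031,0.122,-0.021,0.009,-0.08,0.286,0.037,0.145,-0.025,0.011,-0.095,0.332,0.043,0.168,-0.029,0.012,-0.11,0.377,0.049,0.19,-0.033,0.014,-0.125,0.422,0.054,0.213,-0.037,0.016,-0.14,0.467,0.06,0.236,-0.041,0.017,-0.155,0.512,0.066,0.259,-0.044,0.019,-0.17,0.558,0.072,0.282,-0.048,0.02,-0.185,0.603,0.078,0.305,-0.052,0.022,-0.2,0.648,0.083,0.328,-0.056,0.024,-0.215,0.69,0.089,0.349,-0.06,0.025,-0.229,0.725,0.093,0.366,-0.063,0.027,-0.24,0.7535,0.097,0.381,-0.0654,0.0277,-0.25,0.7535,0.097,0.381,-0.0654,0.0277,-0.25,0.7535,0.097,0.381,-0.0654,0.0277,-0.25]'

```text
t: 7.8
tool_pos: [0.694, 0.1948, 0.437]
tool_rot: [-1.891, -2.205, -0.715]
contact_force: [0.1, -0.4, -1.3]
opening: 0.017
grip_force: 78.3
```

```bash
python3 - <<'E'
from g import *
print(ctrl.get_obs()["q"])
rel(place(.14,.015,0,0),place(.06,.015))
E
```

```text
[ 0.04349236  0.10028422  1.38653054  0.45561775  1.43500212 -0.12173155]
[-0.0983, -0.0577, 0.2075, -0.0029, -0.0016, -0.0008]
[-0.0987, -0.191, 0.2077, -0.0029, -0.0016, -0.0008]
```

Call:
apply_moves --rows '[-0.012,-0.007,0.026,-0.001,0,0,-0.025,-0.0145,0.052,-0.001,0,0,-0.037,-0.0215,0.078,-0.001,-0.001,0,-0.049,-0.029,0.104,-0.0015,-0.001,0,-0.061,-0.036,0.13,-0.002,-0.001,0,-0.074,-0.043,0.156,-0.002,-0.001,0,-0.086,-0.0505,0.182,-0.003,-0.0015,-0.001,-0.098,-0.058,0.2075,-0.003,-0.0015,-0.001,-0.098,-0.085,0.2075,-0.003,-0.0015,-0.001,-0.098,-0.11,0.2075,-0.003,-0.0015,-0.001,-0.0985,-0.135,0.2075,-0.003,-0.0015,-0.001,-0.0985,-0.16,0.2075,-0.003,-0.0015,-0.001,-0.0985,-0.18,0.2075,-0.003,-0.0015,-0.001,-0.0985,-0.19,0.2075,-0.003,-0.0015,-0.001,-0.0985,-0.19,0.2075,-0.003,-0.0015,-0.001,-0.0985,-0.19,0.2075,-0.003,-0.0015,-0.001]'

```text
t: 9.4
tool_pos: [0.6208, 0.1867, 0.2763]
tool_rot: [-1.895, -2.209, -0.724]
contact_force: [0.8, -0.6, -1.8]
opening: 0.0173
grip_force: 78.6
```

```bash
python3 - <<'E'
from g import *
print(ctrl.get_obs()["q"])
w=np.zeros((420,800,3),np.uint8)
for n,x in(("side",0),("top",1)):
    im,d=ctrl.get_image(n);np.savez(f"{n}3.npz",im=im,d=d)
    c=im[60:260,180:380] if x==0 else im[130:330,80:280]
    w[:400,400*x:400*x+400]=cv2.resize(c,None,fx=2,fy=2,interpolation=cv2.INTER_CUBIC)
cv2.imwrite("pics/p3.png",w)
rel(place(.06,.015),place(.002,.015))
E
```

```text
[ 0.0357871   0.00252575  1.75505539  0.48928006  1.18812755 -0.25790246]
[-0.0007, -0.0042, 0.0027, 0.0026, -0.0001, 0.0006]
[-0.0008, -0.1009, 0.0021, 0.0026, -0.0001, 0.0006]
```

View pics/p3.png

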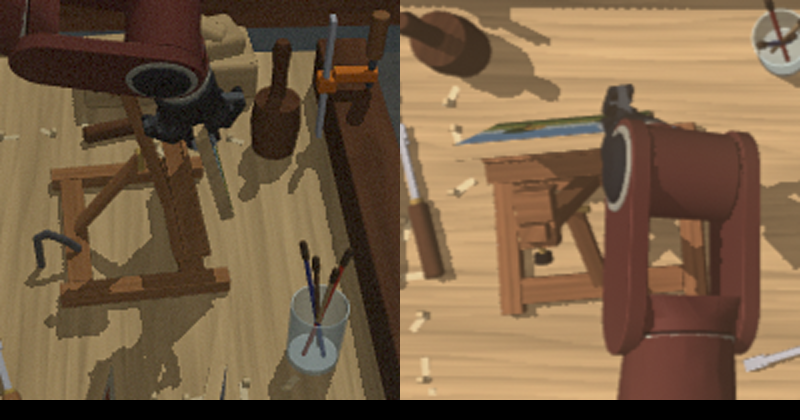

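The painting is in front of the easel, leaning back and right way up. Next I'll check its pose in ledge coordinates.

```bash
python3 - <<'E'
from g import *
from fit import toled
for n in("top","side"):
    D=np.load(n+"3.npz");P=cloud(n,D["d"]);q=toled(P.reshape(-1,3),np.r_[E0,0]).reshape(420,560,3)
    im=D["im"].astype(int);col=(im[...,0]>im[...,2]+8)|(im[...,1]>im[...,2]+5)
    M=(D["d"]>0)&(abs(q[...,1])<.13)&(q[...,0]>.03)&(q[...,0]<.11)&(q[...,2]>.0)&(q[...,2]<.18)
    Q=q[M&col];print(n,len(Q),np.percentile(Q,[1,50,99],axis=0).round(4).tolist())
    # plane fwd=a+b*lat+c*up (robust)
    B=np.c_[np.ones(len(Q)),Q[:,1:]];w=np.ones(len(Q),bool)
    for _ in range(5):
        k=np.linalg.lstsq(B[w],Q[w,0],rcond=None)[0];w=abs(Q[:,0]-B@k)<.004
    print(k,w.sum());g=Q[w]
    for zl in np.arange(.02,.17,.03):
        h=g[abs(g[:,2]-zl)<.008];
        if len(h)>5:print("up",round(zl,3),"lat",np.percentile(h[:,1],[1,99]))
    e=q[M];e=e[abs(e[:,0]-k[0]-e[:,1:]@k[1:]+.009)<.010]
    for yl in np.arange(-.09,.1,.03):
        h=e[abs(e[:,1]-yl)<.008]
        if len(h)>5:print("lat",round(yl,3),"up",np.percentile(h[:,2],[1,99]))
E
```

```text
top 225 [[0.0812, -0.0901, 0.0998], [0.0818, -0.013, 0.1301], [0.0828, 0.0587, 0.1577]]
[ 0.08185579 -0.00257632 -0.0004958 ] 224
up 0.11 lat [-0.08974905  0.04604844]
up 0.14 lat [-0.08836193  0.05669462]
lat -0.09 up [0.03094412 0.16889244]
lat -0.06 up [0.02904066 0.16969182]
lat -0.03 up [0.03298894 0.16987556]
lat 0.0 up [0.03103716 0.17084029]
lat 0.03 up [0.02973086 0.16956453]
lat 0.06 up [0.13543651 0.16983491]
lat 0.09 up [0.02232808 0.03797862]
side 17 [[0.0471, 0.0423, 0.0753], [0.0816, 0.0783, 0.1007], [0.0824, 0.0999, 0.1719]]
[ 0.08267647 -0.00353349 -0.00733823] 15
lat 0.06 up [0.02803987 0.11060726]
lat 0.09 up [0.02245899 0.16895868]
```

```bash
python3 - <<'E'
from g import *
from fit import toled
for n in("top","side"):
    D=np.load(n+"3.npz");P=cloud(n,D["d"]);q=toled(P[D["d"]>0],np.r_[E0,0])
    h=q[(q[:,0]>.062)&(q[:,0]<.084)&(abs(q[:,1])<.14)&(q[:,2]>.045)&(q[:,2]<.172)]
    l=np.sort(h[:,1]);print(n,len(l),l[:12].round(4),l[-12:].round(4))
    for a,b in((-.09,-.06),(-.04,0),(.01,.05)):
        k=h[(h[:,1]>a)&(h[:,1]<b)&(h[:,0]<.079)];print(np.percentile(k[:,2],[50,80,90]) if len(k) else None,len(k))
rel(place(.06,.015,0),place(.03,.015),place(.004,.015))
E
```

```text
top 1069 [-0.0991 -0.0989 -0.098  -0.0976 -0.0976 -0.0973 -0.0971 -0.0966 -0.0966
 -0.0965 -0.0965 -0.0964] [0.0648 0.065  0.0651 0.0659 0.0669 0.067  0.0676 0.0682 0.0683 0.0683
 0.0986 0.1005]
[0.16624194 0.16754207 0.16807277] 91
[0.16650975 0.16816047 0.16899212] 122
[0.16660996 0.16816886 0.16891544] 124
side 332 [-0.0105  0.0097  0.0147  0.016   0.0417  0.0456  0.0528  0.0536  0.0586
  0.0639  0.0665  0.0693] [0.1036 0.1036 0.1036 0.1036 0.1036 0.1038 0.104  0.1044 0.1045 0.1048
 0.1049 0.1054]
None 0
None 0
None 0
[-0.0007, -0.0042, 0.0027, 0.0026, -0.0001, 0.0006]
[-0.0007, -0.0542, 0.0024, 0.0026, -0.0001, 0.0006]
[-0.0008, -0.0975, 0.0021, 0.0026, -0.0001, 0.0006]
```

Call:
apply_moves --rows '[0.001,-0.015,0.0025,0.0026,0,0.0006,0.001,-0.03,0.0025,0.0026,0,0.0006,0.001,-0.045,0.0025,0.0026,0,0.0006,0.001,-0.06,0.0025,0.0026,0,0.0006,0.001,-0.075,0.0025,0.0026,0,0.0006,0.001,-0.088,0.0025,0.0026,0,0.0006,0.001,-0.096,0.0025,0.0026,0,0.0006,0.001,-0.1,0.0025,0.0026,0,0.0006,0.001,-0.1,0.0025,0.0026,0,0.0006,0.001,-0.1,0.0025,0.0026,0,0.0006]'

```text
t: 10.5
tool_pos: [0.5631, 0.1825, 0.2595]
tool_rot: [-1.894, -2.208, -0.719]
contact_force: [-0.6, -0.9, -2.7]
opening: 0.0169
grip_force: 78.6
```

```bash
python3 - <<'E'
from g import *
o=ctrl.get_obs();print(o["contact_force"],o["contact_force"]@f,o["contact_force"]@m)
rel(place(.003,.015),place(.003,.004),place(.003,0),place(0,0),place(-.003,0))
E
```

```text
[-0.56392065 -0.89284031 -2.73329026] -1.333268977092227 -2.4724619501170864
[-0.0018, 0.0014, -0.0004, -0.0002, -0.0002, -0.0001]
[-0.0095, 0.0014, 0.0163, -0.0002, -0.0002, -0.0001]
[-0.0123, 0.0014, 0.0223, -0.0002, -0.0002, -0.0001]
[-0.0123, -0.0036, 0.0223, -0.0002, -0.0002, -0.0001]
[-0.0124, -0.0086, 0.0223, -0.0002, -0.0002, -0.0001]
```

Call:
apply_moves --rows '[-0.002,0,0.0045,0,0,0,-0.004,0,0.009,0,0,0,-0.006,0,0.0135,0,0,0,-0.0085,0,0.018,0,0,0,-0.0085,0,0.018,0,0,0,-0.0085,0,0.018,0,0,0]'

```text
t: 11.1
tool_pos: [0.566, 0.1828, 0.2475]
tool_rot: [-1.894, -2.208, -0.717]
contact_force: [-0.6, 0.8, -1.9]
opening: 0.0172
grip_force: 78.6
```

Call:
apply_moves --rows '[-0.0007,0,0.0015,0,0,0,-0.0014,0,0.003,0,0,0,-0.0014,0,0.003,0,0,0,-0.0014,0,0.003,0,0,0]'

```text
t: 11.5
tool_pos: [0.5665, 0.1828, 0.2458]
tool_rot: [-1.894, -2.208, -0.718]
contact_force: [0.1, -0.2, -1.9]
opening: 0.0173
grip_force: 78.6
```

Next I'll press lightly towards the mast, then continue down.

Call:
apply_moves --rows '[-0.0007,0,0.0015,0,0,0,-0.0014,0,0.003,0,0,0,-0.0014,0,0.003,0,0,0,-0.0014,0,0.003,0,0,0]'

```text
t: 11.9
tool_pos: [0.5672, 0.1829, 0.2447]
tool_rot: [-1.893, -2.208, -0.719]
contact_force: [-3.9, -2.8, 3.5]
opening: 0.0168
grip_force: 79.5
```

Call:
apply_moves --rows '[0,-0.002,0,0,0,0,0,-0.004,0,0,0,0,0,-0.004,0,0,0,0,0,-0.004,0,0,0,0]'

```text
t: 12.3
tool_pos: [0.5655, 0.1827, 0.2442]
tool_rot: [-1.895, -2.208, -0.722]
contact_force: [0.6, -0.6, 3.3]
opening: 0.0171
grip_force: 79.4
```

Call:
apply_moves --rows '[0,-0.001,0,0,0,0,0,-0.002,0,0,0,0,0,-0.002,0,0,0,0]'

```text
t: 12.6
tool_pos: [0.5648, 0.1826, 0.244]
tool_rot: [-1.896, -2.207, -0.724]
contact_force: [5.4, 0.8, 3.3]
opening: 0.0173
grip_force: 79.3
```

Call:
apply_moves --rows '[0,-0.001,0,0,0,0,0,-0.002,0,0,0,0,0,-0.002,0,0,0,0]'

```text
t: 12.9
tool_pos: [0.5644, 0.1825, 0.2439]
tool_rot: [-1.899, -2.206, -0.727]
contact_force: [10.0, 2.1, 1.5]
opening: 0.0171
grip_force: 79.1
```

Call:
apply_moves --rows '[0,0.0015,0,0,0,0,0,0.0015,0,0,0,0,0,0.0015,0,0,0,0]'

```text
t: 13.2
tool_pos: [0.5647, 0.1826, 0.244]
tool_rot: [-1.897, -2.207, -0.724]
contact_force: [7.1, 2.2, 2.4]
opening: 0.0176
grip_force: 79.4
```

Call:
apply_moves --rows '[0,0,0,0,0,0,0,0,0,0,0,0,0,0,0,0,0,0,0,0,0,0,0,0,0,0,0,0,0,0]' --grip 0.5

```text
t: 13.7
tool_pos: [0.5629, 0.1825, 0.2423]
tool_rot: [-1.893, -2.208, -0.716]
contact_force: [-0.3, 0.7, 0.2]
opening: 0.043
grip_force: 0.0
```

Call:
apply_moves --rows '[0,0,-0.02,0,0,0,0,0,-0.05,0,0,0,0,0,-0.08,0,0,0,0,0,-0.12,0,0,0,0,0,-0.16,0,0,0,0,0,-0.22,0,0,0,0,0,-0.28,0,0,0,0,0,-0.28,0,0,0,0,0,-0.28,0,0,0]'

```text
t: 14.6
tool_pos: [0.5307, 0.1075, 0.3918]
tool_rot: [-1.895, -2.21, -0.721]
contact_force: [0.0, 0.6, -1.0]
opening: 0.0426
grip_force: 0.0
```

```bash
python3 - <<'E'
from g import *
w=np.zeros((420,800,3),np.uint8)
for n,x in(("side",0),("top",1)):
    im,d=ctrl.get_image(n);np.savez(f"{n}4.npz",im=im,d=d)
    c=im[60:260,180:380] if x==0 else im[130:330,80:280]
    w[:400,400*x:400*x+400]=cv2.resize(c,None,fx=2,fy=2,interpolation=cv2.INTER_CUBIC)
cv2.imwrite("pics/p4.png",w)
E
```

```text
(no output)
```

View pics/p4.png

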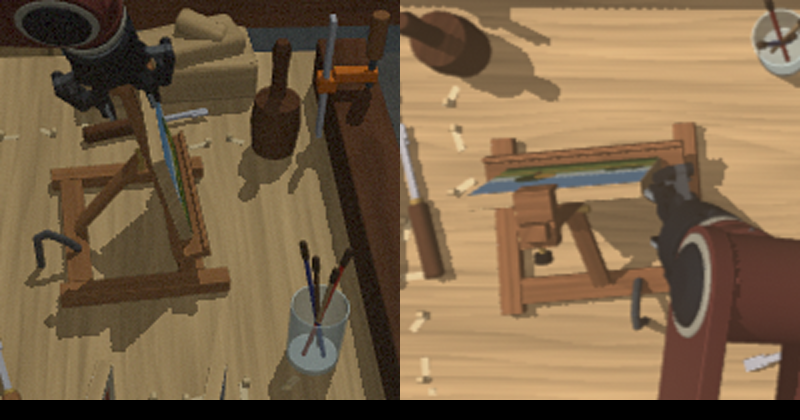

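The painting stands on the ledge against the mast. I'll check the fit and plan the clamp push.

```bash
cat >> g.py <<'E'
def push(k,fwd=.012,tilt=22):  # shut fingertips at height k along mast
    a=np.radians(tilt);z=-np.cos(a)*m-np.sin(a)*f;lat=np.cross(m,-f)
    return L+k*m+fwd*f-.0726*z,frame(lat,z)
E
cat > chk.py <<'E'
from g import *
from fit import toled
import sys
def chk(tag):
    D=np.load("top"+tag+".npz");P=cloud("top",D["d"]);q=toled(P.reshape(-1,3),np.r_[E0,0]).reshape(420,560,3)
    im=D["im"].astype(int);col=(im[...,0]>im[...,2]+8)|(im[...,1]>im[...,2]+5)
    M=(D["d"]>0)&(abs(q[...,1])<.13)&(q[...,0]>.005)&(q[...,0]<.03)&(q[...,2]>.01)&(q[...,2]<.16)
    Q=q[M&col];B=np.c_[np.ones(len(Q)),Q[:,1:]];w=np.ones(len(Q),bool)
    for _ in range(5):
        k=np.linalg.lstsq(B[w],Q[w,0],rcond=None)[0];w=abs(Q[:,0]-B@k)<.004
    print("face fwd=a+b lat+c up",k,w.sum(),len(Q))
    e=q[(D["d"]>0)&(abs(q[...,0]-.009)<.013)&(q[...,2]>.1)&(q[...,2]<.165)&(abs(q[...,1])<.14)]
    l=np.sort(e[:,1]);print("lat",l[:8].round(4),l[-8:].round(4))
    for a,b in((-.09,-.03),(.03,.09)):
        h=e[(e[:,1]>a)&(e[:,1]<b)&(e[:,0]<.016)&(e[:,0]>.002)];print("top",len(h),np.percentile(h[:,2],[50,90]) if len(h) else 0)
    c=q[(D["d"]>0)&(abs(q[...,1])<.018)&(q[...,0]>.004)&(q[...,0]<.032)&(q[...,2]>.16)&(q[...,2]<.25)]
    if len(c): print("clamp top",np.percentile(c[:,2],[10,50,90]),len(c))
if __name__=="__main__":chk(sys.argv[1])
E
python3 chk.py 4; python3 -c "
from g import *
for k in(.33,.25):
    p=push(k);print(p[0]);rel(p)"
```

```text
face fwd=a+b lat+c up [ 0.01958318 -0.010583   -0.00042544] 360 360
lat [-0.1    -0.0993 -0.0989 -0.0986 -0.0986 -0.0982 -0.0981 -0.098 ] [0.0995 0.0996 0.0996 0.0996 0.0997 0.0998 0.0998 0.1   ]
top 107 [0.14978895 0.15200089]
top 161 [0.14999324 0.1518513 ]
clamp top [0.22882345 0.23069397 0.2326679 ] 219
[0.52837005 0.27399092 0.4639202 ]
[0.2982, 0.0544, 0.0125, -0.0269, -0.4078, 1.0212]
[0.54897781 0.27600063 0.38664614]
[0.2419, 0.0545, 0.1333, -0.0269, -0.4078, 1.0212]
```

Centred (lateral ±0.100), top edge at 0.150, face at 0.019, so it is seated. Now the clamp: I'll shut the fingers and reorient above it.

Call:
apply_moves --rows '[0.03,0.005,-0.04,-0.002,-0.036,0.09,0.06,0.01,-0.04,-0.005,-0.073,0.18,0.09,0.016,-0.04,-0.007,-0.11,0.275,0.12,0.022,-0.03,-0.01,-0.147,0.37,0.15,0.027,-0.02,-0.012,-0.184,0.46,0.18,0.033,-0.01,-0.015,-0.22,0.55,0.21,0.038,0,-0.017,-0.257,0.64,0.24,0.043,0,-0.02,-0.294,0.735,0.265,0.049,0.005,-0.022,-0.33,0.825,0.28,0.052,0.01,-0.024,-0.367,0.919,0.29,0.054,0.012,-0.026,-0.395,0.99,0.298,0.054,0.0125,-0.026,-0.395,0.99,0.298,0.054,0.0125,-0.026,-0.395,0.99,0.298,0.054,0.0125,-0.026,-0.395,0.99]' --grip 0

```text
t: 16.1
tool_pos: [0.5283, 0.2741, 0.4632]
tool_rot: [3.128, 0.231, -0.162]
contact_force: [0.0, 0.9, -0.3]
opening: -0.0005
grip_force: 0.0
```

```bash
python3 -c "
from g import *
print(ctrl.get_obs()['q'])
rel(push(.33),push(.25),push(.236),push(.174))"
```

```text
[ 0.34429772 -0.01648167  1.42404065  0.02745824  1.83344574  1.77353169]
[0.0, 0.0002, -0.0012, -0.0006, -0.0123, 0.032]
[0.0475, 0.0027, 0.1234, -0.0006, -0.0123, 0.032]
[0.0558, 0.0032, 0.1452, -0.0006, -0.0123, 0.032]
[0.0927, 0.0052, 0.2417, -0.0006, -0.0123, 0.032]
```

Call:
apply_moves --rows '[0.012,0.001,0.03,0,-0.012,0.032,0.024,0.0015,0.06,0,-0.012,0.032,0.036,0.002,0.095,0,-0.012,0.032,0.0475,0.0027,0.1234,0,-0.012,0.032,0.052,0.003,0.135,0,-0.012,0.032,0.056,0.0032,0.145,0,-0.012,0.032,0.06,0.0034,0.155,0,-0.012,0.032,0.06,0.0034,0.155,0,-0.012,0.032]'

```text
t: 16.9
tool_pos: [0.555, 0.2763, 0.3687]
tool_rot: [3.128, 0.15, -0.187]
contact_force: [0.0, -1.9, 0.3]
opening: -0.0001
grip_force: 0.0
```

```bash
python3 -c "
from g import *
rel(push(.20),push(.185),push(.18),push(.174))"
```

```text
[0.0174, -0.0004, 0.0489, -0.0011, -0.002, -0.0008]
[0.0267, -0.0003, 0.0721, -0.0011, -0.002, -0.0008]
[0.0298, -0.0003, 0.0798, -0.0011, -0.002, -0.0008]
[0.0335, -0.0003, 0.0891, -0.0011, -0.002, -0.0008]
```

Call:
apply_moves --rows '[0.003,0,0.008,0,0,0,0.006,0,0.016,0,0,0,0.009,0,0.025,0,0,0,0.012,0,0.033,0,0,0,0.015,0,0.041,0,0,0,0.0174,0,0.049,0,0,0,0.0205,0,0.0567,0,0,0,0.0205,0,0.0567,0,0,0]'

```text
t: 17.7
tool_pos: [0.5626, 0.2771, 0.3319]
tool_rot: [3.127, 0.15, -0.191]
contact_force: [-0.3, 0.0, -0.2]
opening: 0.0
grip_force: 0.0
```

```bash
python3 -c "
from g import *
o=ctrl.get_obs();print(o['contact_force'],o['contact_force']@m)
im,d=ctrl.get_image('side');cv2.imwrite('pics/s5.png',cv2.resize(im[60:260,180:380],None,fx=2.5,fy=2.5,interpolation=cv2.INTER_CUBIC))
rel(push(.19),push(.185),push(.18),push(.174))"
```

```text
[-0.2942571   0.01168036 -0.19559314] -0.1134221479421563
[0.004, -0.0005, 0.005, -0.0007, 0.0001, -0.0008]
[0.0071, -0.0005, 0.0128, -0.0007, 0.0001, -0.0008]
[0.0102, -0.0005, 0.0205, -0.0007, 0.0001, -0.0008]
[0.014, -0.0004, 0.0298, -0.0007, 0.0001, -0.0008]
```

View pics/s5.png

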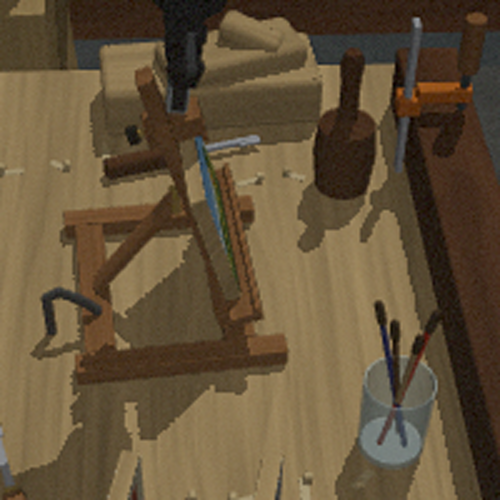

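The clamp is sliding down with the fingers on top of it. It is nearly at the painting, so I'll continue in small steps.

Call:
apply_moves --rows '[0.0015,0,0.003,0,0,0,0.003,0,0.006,0,0,0,0.0045,0,0.009,0,0,0,0.006,0,0.0115,0,0,0,0.0075,0,0.014,0,0,0,0.0085,0,0.0165,0,0,0,0.0085,0,0.0165,0,0,0]'

```text
t: 18.45
tool_pos: [0.5669, 0.2776, 0.3225]
tool_rot: [3.128, 0.15, -0.187]
contact_force: [-1.7, -0.8, 0.6]
opening: -0.0003
grip_force: 0.5
```

Call:
apply_moves --rows '[0.0006,0,0.0015,0,0,0,0.0012,0,0.003,0,0,0,0.0012,0,0.003,0,0,0]'

```text
t: 18.75
tool_pos: [0.5674, 0.2776, 0.3209]
tool_rot: [3.128, 0.15, -0.187]
contact_force: [-1.5, -0.8, 1.4]
opening: 0.0001
grip_force: 0.8
```

Call:
apply_moves --rows '[0.0006,0,0.0015,0,0,0,0.0012,0,0.003,0,0,0,0.0012,0,0.003,0,0,0]'

```text
t: 19.05
tool_pos: [0.5679, 0.2777, 0.319]
tool_rot: [3.128, 0.15, -0.187]
contact_force: [-1.8, -0.1, 2.4]
opening: 0.0001
grip_force: 0.8
```

```bash
python3 -c "
from g import *
o=ctrl.get_obs();print(o['contact_force'],o['contact_force']@m)
rel(push(.18),push(.178),push(.174))"
```

```text
[-1.76443354 -0.08322924  2.37588022] 2.751527680783377
[-0.0014, -0.0003, 0.0001, -0.0011, -0.0018, -0.0008]
[-0.0002, -0.0003, 0.0032, -0.0011, -0.0018, -0.0008]
[0.0023, -0.0003, 0.0094, -0.0011, -0.0018, -0.0008]
```

Call:
apply_moves --rows '[0.0006,0,0.0015,0,0,0,0.0012,0,0.003,0,0,0,0.0012,0,0.003,0,0,0]'

```text
t: 19.35
tool_pos: [0.5684, 0.2777, 0.3171]
tool_rot: [3.128, 0.15, -0.187]
contact_force: [-1.1, 0.4, 2.1]
opening: -0.0001
grip_force: 0.8
```

Call:
apply_moves --rows '[0.0006,0,0.0015,0,0,0,0.0012,0,0.003,0,0,0,0.0012,0,0.003,0,0,0]'

```text
t: 19.65
tool_pos: [0.5687, 0.2778, 0.3161]
tool_rot: [3.128, 0.15, -0.188]
contact_force: [-2.2, -0.3, 4.5]
opening: 0.0
grip_force: 2.6
```

Call:
apply_moves --rows '[0.0003,0,0.0008,0,0,0,0.0006,0,0.0016,0,0,0,0.0006,0,0.0016,0,0,0]'

```text
t: 19.95
tool_pos: [0.5688, 0.2778, 0.3159]
tool_rot: [3.128, 0.15, -0.188]
contact_force: [-4.8, -0.6, 8.2]
opening: -0.0
grip_force: 4.4
```

The force rose to 9.5 N with no further travel, so the clamp is seated. Retreating.

Call:
apply_moves --rows '[-0.002,0,-0.006,0,0,0,-0.006,0,-0.02,0,0,0,-0.012,0,-0.05,0,0,0,-0.02,0,-0.1,0,0,0,-0.03,0,-0.16,0,0,0,-0.04,0,-0.22,0,0,0,-0.04,0.08,-0.22,0,0,0,-0.04,0.16,-0.22,0,0,0,-0.04,0.24,-0.22,0,0,0,-0.04,0.32,-0.22,0,0,0,-0.04,0.38,-0.22,0,0,0,-0.04,0.38,-0.22,0,0,0]'

```text
t: 21.15
tool_pos: [0.5831, 0.046, 0.4492]
tool_rot: [3.128, 0.141, -0.185]
contact_force: [0.0, -0.0, 0.4]
opening: 0.0002
grip_force: 0.0
```

```bash
python3 - <<'E'
from g import *
w=np.zeros((420,800,3),np.uint8)
for n,x in(("side",0),("top",1)):
    im,d=ctrl.get_image(n);np.savez(f"{n}6.npz",im=im,d=d)
    c=im[60:360,180:380] if x==0 else im[130:330,80:280]
    w[:400,400*x:400*x+400]=cv2.resize(c,(400,400),interpolation=cv2.INTER_CUBIC)
cv2.imwrite("pics/p6.png",w)
import chk;chk.chk("6")
E
```

```text
face fwd=a+b lat+c up [ 0.01915836 -0.00945533  0.00341107] 184 184
lat [-0.0998 -0.0993 -0.0988 -0.0987 -0.0984 -0.0982 -0.0981 -0.0981] [0.0525 0.0526 0.0534 0.0537 0.0537 0.0541 0.0541 0.0547]
top 154 [0.14964806 0.15189043]
top 64 [0.14979537 0.15205257]
clamp top [0.17182221 0.17407117 0.17613214] 198
```

View pics/p6.png

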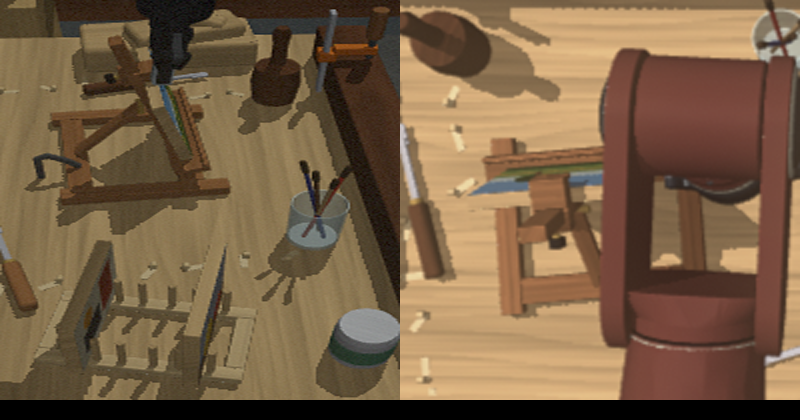

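The clamp top is at 0.174, which is 0.050 on the joint. The painting is centred and seated, the other two stand in the rack, and the jar is upright. Handing in.

```bash
python3 -c "
from station import ctrl
print(ctrl.finish_job())"
```

```text
the job is handed in; nothing more can be done
None
```

I handed the job in at about 21 s: the landscape stands on the easel right way up and face to the front, centred and against the mast, with the clamp on its upper edge (measured at 0.050 m); the other two paintings and the jar still stand.

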